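Roll the seed tin barcode-up on the scan mat and press the scan button

ROBOT

A 7-joint arm with a two-finger parallel gripper is mounted at the origin on the work surface. World frame = base frame: x ahead of the robot, y to its left, z up, the work surface at z = 0. Lengths are in m, angles in rad, forces in N, time in s.
With the tool pointing down it reaches from about 0.425 to 0.925 m from the base axis. Payload 6.8 kg.
Tool frame: the origin (TCP) lies midway between the tips of the shut fingers; the grasp point (between the pads) lies r.grip_point_offset behind it (r.grip_point_offset is the distance from the TCP to the grasp point, in m); z points along the fingers, y is the direction in which the jaws open and shut (so a half turn about z gives the same grasp; the last joint's range is limited). The gripper opens to 85 mm and grips with 20 to 120 N. Pads are 22 mm wide; open, the fingers measure 114 mm over their backs; the gripper's body (76 mm by 85 mm) begins 54 mm behind the grasp point. The pads swing forward as they close: fully open they stand 13 mm farther back than shut.
Start: joints at [1.079, 0.477, 0.022, 1.555, -0.011, 1.109, -0.083], TCP at [0.253, -0.626, 0.202] pointing down, gripper open.
Joint ranges: [-2.96, 2.96], [-0.34, 2.1], [-1.41, 1.46], [0.24, 2.44], [-1.37, 4.51], [0.17, 1.92], [-2.96, 2.96]. Speed limits (rad/s): [2.39, 2.39, 3.14, 3.14, 3.14, 3.14, 3.14].

INTERFACE

Orientations are given as a rotation vector (axis times angle).
In Python, from bench import r gives the robot as it stands. The module is installed in compiled form; this text tells all that it offers.
- The arm moves only by the tool play_rows, never from a script. Its argument "deltas" is a list of rows, each a list of 3 entries, a list of its own where there are three numbers: the finger opening in mm, from 0 to 85.4, then the shift along the tool's x, y, z in mm, then the turn, a rotation vector about the tool's x, y, z in rad. A call has 1 to 8 rows; each row is the pose to reach, as a shift and turn from the pose measured when the call began, along the tool's axes at that moment; what a row does not reach only later rows make up. A row lasts 1/8 s, in which the tool goes at most 62.5 mm and 10.7 degrees, less where a joint would pass 70% of its speed; a pose out of reach is approached as far as the arm can. A call with a gripper value outside its range is refused whole. The fingers move at their own pace and stop on an object; "squeeze" is the grip in N (left out, the last holds). Time passes only in rows, so rows that repeat a pose let the fingers close. It gives the time, the measured TCP pose, the force and the opening at its end, in the units of the state.
- r.get_obs(): the state, without advancing time (a new reading comes with each control period).
- r.grab_frame(name): name is "side" or "top" or "wrist"; returns (picture, depth): 400x640x3 uint8, red, green, blue; 400x640 float32, m along the optical axis (not along the pixel's ray), 0 where there is no reading.
- r.camera_model(name): a dict with "mtx" (3x3 intrinsics, pixels), "rvec" (rotation vector, rad) and "tvec" (3), from world to camera coordinates, as OpenCV has them; the wrist camera has in their place "T_tool_cam" (4x4, takes a point from camera to tool coordinates, whose origin is the TCP and whose axes are the flange's). Camera axes: x right, y down, z forward; pixel columns grow to the right and rows downward; lengths in m; the calibration is good to about 2 mm. A picture is of the moment at which its call begins: read the wrist's pose just before it. camera_model takes no time and is no camera call.
- r.hand_in(): hands the job in, once; it reports no verdict.
The state is a dict: "clock": time; "joints": joint angles; "qvel": joint speeds; "tau": joint torques, N m; "tcp_pos": TCP position; "orientation": TCP orientation; "contact_force": force on the tool from outside, world axes, zero at the start; "moment": the same for the moment, N m; "grip_width": finger opening in m.
Only numpy, scipy, OpenCV 4.12 (cv2) and the standard library are available. Lean on these libraries where they do the work, as an engineer would, in place of code of your own. Each camera call takes 0.05 s, during which the arm holds its last target. There are 200 camera calls.

TASK

Roll the green tin lying on the black scanning mat, without lifting it, until its barcode panel faces straight up, and leave it lying still on the mat. Then press the green scan button on the grey control box fully down and let it spring back, with the tin still barcode-up. Leave the red button and the other things on the counter alone.

Things in the scene. Friction and masses are not known exactly. Their poses are not given: they have to be found in the camera images.
- mat: Fixed black rubber scanning mat, 340 x 340 mm, 3 mm thick (its top lies at z = 0.003), white corner marks. Origin: centre of its underside; x and y along its edges, z up. A black barcode scanner on a stalk (205 mm tall) is fixed just beyond its corner at about (+0.235, -0.10) m in the mat's frame.
- tin: Loose green closed tin, 76 mm in diameter, 130 mm long, about 0.3 kg, lying on its side on the mat. Origin: the tin's centre (38 mm above the mat's top); its x is the cylinder's axis. A white barcode panel, 92 mm long, 80 degrees wide around the tin, is centred in the direction (0, 0.966, 0.259) of the tin's frame; it starts 75 degrees from straight up. A yellow panel is on the back.
- barcode (a point): The middle of the barcode panel, on the tin's surface, 38 mm from its axis. Straight up it lies 76 mm above the mat's top (z = 0.079).
- box: Fixed grey control box, 170 mm (its x) by 90 mm (its y), 40 mm tall, left or right of the mat. Origin: centre of its underside. Green button at x = -0.04 m, red button at x = +0.04 m in its frame.
- green_top (a point): Centre of the top face of the green scan button: 48 mm across, top 64 mm above the counter when up, in a black collar 64 mm across and 12 mm high.
- green (a joint): Travel of the green button: 0 up, 0.008 m fully down; springs back; fully down takes 5 N.
- red_top (a point): Centre of the top face of the red cancel button, same size and height as the green one. Not to be pressed.
- red (a joint): Travel of the red button: 0 up, 0.008 m fully down.
- calculator: Loose desk calculator, 170 x 110 x 22 mm, on the side of the mat where the control box is not. Origin: centre of its underside.
- bottle: Loose clear water bottle with green cap, standing, 68 mm across, 230 mm tall. Origin: centre of its underside.
- jar: Loose clear jar with red lid, standing, 96 mm across, 150 mm tall. Origin: centre of its underside.
- white_tin: Loose white and blue tin, standing, 76 mm across, 130 mm tall. Origin: centre of its underside.
- pink_tin: Loose pink and white tin, standing, 76 mm across, 130 mm tall. Origin: centre of its underside.
- stapler: Loose steel stapler, 130 x 34 mm, 52 mm tall. Origin: centre of its underside.
- book: Loose purple order book, 202 x 142 x 20 mm. Origin: centre of its underside.
Things that resemble listed ones, but are neither listed nor needed, are in the scene too. Of the things like the tin, leave any that is orange; of the rest the smaller one is meant.

How it is judged:
On the way, in this order (a step that is already met when the one before it is completed fails the run):
1. the tin lies still on the mat with its barcode facing up, let go of (height (world z) of barcode above 0.073 m and x of tin in the frame of mat between -0.165 and 0.165 m and y of tin in the frame of mat between -0.165 and 0.165 m and linear speed of tin below 0.015 m/s and height (world z) of tin between 0.036 and 0.047 m and contact force between tin and the arm below 0.2 N and contact force between tin and the fingers below 0.2 N), for 0.3 s.
2. the green button is pressed fully down while the tin's barcode faces up (value of joint green above 0.0068 m and height (world z) of barcode above 0.073 m), for 0.1 s.
At the end, for the whole second after the job is handed in: The tin lies still on its side on the mat (its centre within 165 mm of the mat's middle lines) with the barcode panel facing up to within about 32 degrees, and both buttons are up again after the green one was pressed fully down (at least 6.8 of 8 mm) (height (world z) of barcode above 0.073 m and x of tin in the frame of mat between -0.165 and 0.165 m and y of tin in the frame of mat between -0.165 and 0.165 m and linear speed of tin below 0.015 m/s and height (world z) of tin between 0.036 and 0.047 m and value of joint each of green, red below 0.002 m); the robot touches nothing.
It fails at once if the tin is lifted off the mat (more than 25 mm) (height (world z) of tin above 0.066 m).
It fails at once if the red button is pressed (value of joint red above 0.003 m).
It fails at once if another thing on the counter is shifted by more than 30 mm or knocked over (distance of any of calculator, bottle, jar, white_tin, pink_tin, stapler, book from where it was at the start of the episode above 0.03 m or angle between any of calculator, bottle, jar, white_tin, pink_tin, stapler, book's own z axis and vertical above 0.4 rad).
It also fails if it takes over 51 s, if anything falls off the work surface, if the arm or the gripper's body presses on something with over 40 N, if the wrist force passes 120 N, or if a joint passes its speed limit or range.

## Working session

There is one attempt and no reset: what is moved stays moved. The work goes in short steps, Python scripts to look and compute and a tool call to move; the robot and the scene stay as the last step left them, time stands still between calls to the robot, and variables do not carry over. Pictures are saved under pics/ and viewed, about 8 in all and at most 12, crops included, and the job is handed in when it is done.

Besides the shell and the picture viewer there is one more tool, called after "Call:" as name(argument=value, ...) on one line, values as JSON. play_rows: Moves the arm, as the interface text tells. Its arguments: {"type":"object","properties":{"deltas":{"type":"array"},"squeeze":{"type":"number"}},"required":["deltas"]}

```bash
mkdir -p pics
cat > h.py <<'E'
import numpy as np, cv2
from bench import r
def cam(n):
    m=r.camera_model(n); K=np.array(m["mtx"],float)
    if "rvec" in m:
        R=cv2.Rodrigues(np.array(m["rvec"],float))[0]; t=np.array(m["tvec"],float).ravel()
        return K,R.T,-R.T@t
    o=r.get_obs(); T=np.eye(4); T[:3,:3]=cv2.Rodrigues(np.array(o["orientation"],float))[0]; T[:3,3]=o["tcp_pos"]
    T=T@np.array(m["T_tool_cam"]); return K,T[:3,:3],T[:3,3]
def grab(n,f=None):
    c=cam(n); p,d=r.grab_frame(n)
    if f: cv2.imwrite("pics/"+f,p[:,:,::-1])
    np.savez("%s.npz"%n,p=p,d=d,K=c[0],R=c[1],C=c[2]); return p,d,c
def ray(c,uv,z):
    K,R,C=c; d=R@np.linalg.inv(K)@np.array([uv[0],uv[1],1.]); return C+d*(z-C[2])/d[2]
def cloud(d,c):
    K,R,C=c; v,u=np.indices(d.shape); P=np.stack([u,v,np.ones_like(u)],-1)@np.linalg.inv(K).T*d[...,None]
    return P@R.T+C
def proj(c,X):
    K,R,C=c; q=K@(R.T@(np.array(X)-C)); return q[:2]/q[2]
E
python3 - <<'E'
from h import *
a=grab("top","top0.png");b=grab("side","side0.png")
o=r.get_obs();print(o["tcp_pos"],o["orientation"],o["clock"],r.grip_point_offset)
for x in(a,b):print(x[2][2],x[2][1][:,2])
E
```

```text
[ 0.25250769 -0.62535999  0.20102239] [-3.0823254e+00 -5.9889447e-01  6.8324231e-04] 0.1 0.0187
[0.12277508 0.02045418 1.75218637] [ 0.21163643  0.00300998 -0.97734383]
[-0.23203742  0.93036138  0.7090849 ] [ 0.55762901 -0.68076634 -0.47498114]
```

View pics/top0.png

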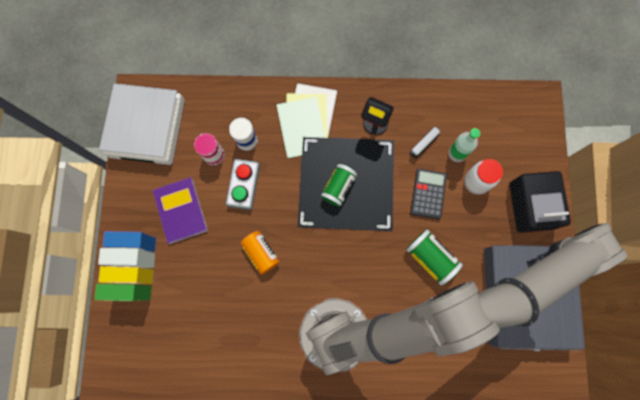

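View pics/side0.png

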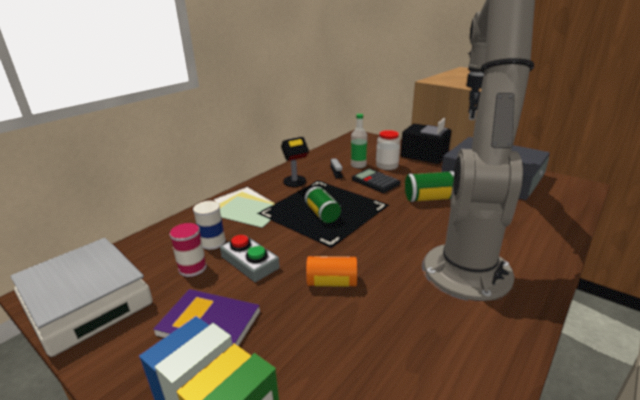

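Three lying tins show in the top view: green on the mat (338,185), a bigger green one (434,257) and an orange one (260,253). The smaller green one, on the mat, fits. The green button is at (240,194), with red beyond it at (243,172). I'll confirm with a crop and measure.

Run:
```python
from h import *
def ld(n):
    z=np.load(n+".npz");return z["p"],z["d"],(z["K"],z["R"],z["C"])
p,d,c=ld("top");q,e,f=ld("side")
A=cv2.resize(p[135:235,295:395],(500,500),interpolation=cv2.INTER_CUBIC);B=cv2.resize(q[170:250,270:370][:80,:80],(500,500),interpolation=cv2.INTER_CUBIC)
cv2.imwrite("pics/crop1.png",cv2.resize(np.hstack([A,B]),(800,400))[:,:,::-1])
P=cloud(d,c)
# tin: points on mat area above 20mm
v,u=np.indices(d.shape)
m=(u>312)&(u<362)&(v>155)&(v<215)&(P[...,2]>.035)&(d>0)
X=P[m]; print(m.sum(),X.mean(0),X[:,2].max())
w,V=np.linalg.eigh(np.cov(X[:,:2].T));print(w,V[:,1])
rc=cv2.minAreaRect((X[:,:2]*1000).astype(np.float32));print("rect",rc)
mm=(u>230)&(u<262)&(v>155)&(v<215)
h=cv2.cvtColor(p,cv2.COLOR_RGB2HSV)
for n,k in(("green",(h[...,0]>45)&(h[...,0]<90)),("red",(h[...,0]<8)|(h[...,0]>172))):
    k=k&mm&(h[...,1]>120); uv=(u[k].mean(),v[k].mean());print(n,k.sum(),uv,ray(c,uv,.064),P[k][:,2].max())
    s=np.median(P[k],0);print(s)
for uv in((302,140),(392,140),(391,228),(303,225)):print(ray(c,uv,.003))
mat=(u>300)&(u<394)&(v>138)&(v<230)&(p.max(2)<60); print(np.median(P[mat],0))
```

```text
822 [ 0.51158238 -0.00463758  0.06957236] 0.08803621361784963
[0.00047569 0.00149359] [-0.89094311  0.45411493]
rect ((515.1871337890625, -3.8342819213867188), (77.73869323730469, 131.8399200439453), 63.07182312011719)
green 160 (np.float64(239.2375), np.float64(193.3125)) [0.47550923 0.34151023 0.064     ] 0.0739134568574693
[0.47650463 0.34183206 0.06195425]
red 165 (np.float64(243.1939393939394), np.float64(171.34545454545454)) [0.55478383 0.33194362 0.064     ] 0.07462151753743829
[0.55488764 0.3318723  0.06325604]
[0.69367042 0.13198479 0.003     ]
[ 0.69920751 -0.2011288   0.003     ]
[ 0.37101977 -0.19423871  0.003     ]
[0.37660774 0.11942189 0.003     ]
[ 0.46062097 -0.04849036  0.00273943]
```

View pics/crop1.png

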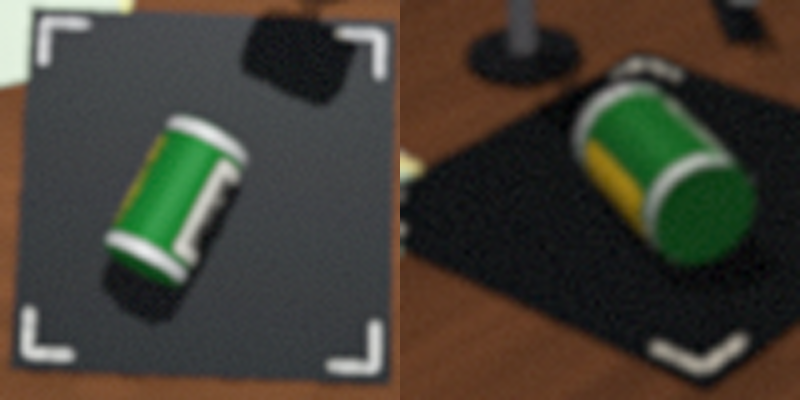

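The crop confirms it: green tin on the mat, white barcode panel on its right (-y) flank, yellow on its left. The tin must roll left by 75°, about 50 mm. I'll straddle it with the open jaws and push.

```bash
cat >> h.py <<'E'
def to(p,yaw_y):
    """delta (mm, rad) to TCP p, tool down, tool-y heading yaw_y (deg)"""
    o=r.get_obs(); R0=cv2.Rodrigues(np.array(o["orientation"],float))[0]
    a=np.radians(yaw_y); y=np.array([np.cos(a),np.sin(a),0]); z=np.array([0,0,-1.]); R=np.stack([np.cross(y,z),y,z],1)
    print("shift",np.round(R0.T@(np.array(p)-o["tcp_pos"])*1000,1),"turn",np.round(cv2.Rodrigues(R0.T@R)[0].ravel(),3),"y0",np.degrees(np.arctan2(R0[1,1],R0[0,1])),o["joints"][6])
E
python3 - <<'E'
from h import *
to((.513,-.004,.2),-117);to((.253,-.625,.25),-68)
E
```

```text
shift [ 474.2 -478.6    1.8] turn [-0.002  0.001  0.855] y0 -68.00892198316022 -0.08307358336487726
shift [  0.6  -0.2 -49. ] turn [-0.002  0.    -0.   ] y0 -68.00892198316022 -0.08307358336487726
```

Call:
play_rows(deltas=[[85, [0, 0, -30], [0, 0, 0]], [85, [40, -40, -50], [0, 0, 0.1]], [85, [80, -80, -50], [0, 0, 0.2]], [85, [120, -120, -50], [0, 0, 0.3]], [85, [160, -160, -50], [0, 0, 0.4]], [85, [200, -200, -50], [0, 0, 0.5]], [85, [240, -240, -50], [0, 0, 0.6]], [85, [280, -280, -50], [0, 0, 0.7]]])

```text
clock: 1.1
tcp_pos: [0.4076, -0.2591, 0.2513]
orientation: [-3.1, 0.5, 0.002]
contact_force: [0.5, 0.6, 0.1]
grip_width: 0.0846
```

```bash
python3 -c "
from h import *
to((.513,-.004,.2),-117)"
```

```text
shift [  20.  -275.2   51.6] turn [-0.001  0.001  0.152] y0 -108.30514880034399 -1.4647209007543611
```

Call:
play_rows(deltas=[[85, [4, -50, 0], [0, 0, 0.04]], [85, [8, -100, 10], [0, 0, 0.08]], [85, [12, -150, 20], [0, 0, 0.12]], [85, [16, -200, 30], [0, 0, 0.15]], [85, [20, -240, 40], [0, 0, 0.152]], [85, [20, -275, 52], [0, 0, 0.152]], [85, [20, -275, 52], [0, 0, 0.152]], [85, [20, -275, 52], [0, 0, 0.152]]])

```text
clock: 2.1
tcp_pos: [0.5125, -0.005, 0.1994]
orientation: [-3.054, 0.734, 0.003]
contact_force: [0.1, 0.3, -0.3]
grip_width: 0.0852
```

```bash
python3 -c "
from h import *
p,d,c=grab('wrist','w1.png');grab('top','t1.png')
P=cloud(d,c);m=(P[...,2]>.035)&(P[...,2]<.1)&(d>0)&(np.hypot(P[...,0]-.513,P[...,1]+.004)<.12)
X=P[m];print(m.sum(),X[:,2].max());print(cv2.minAreaRect((X[:,:2]*1000).astype(np.float32)))
to((.513,-.004,.018),-117)"
```

```text
8293 0.08079285581829782
((514.7295532226562, -5.4211273193359375), (77.15106964111328, 129.72210693359375), 62.94783020019531)
shift [ -0.3  -1.6 181.7] turn [-0.     0.001 -0.002] y0 -117.13404620640104 -2.2302803172701684
```

View pics/w1.png

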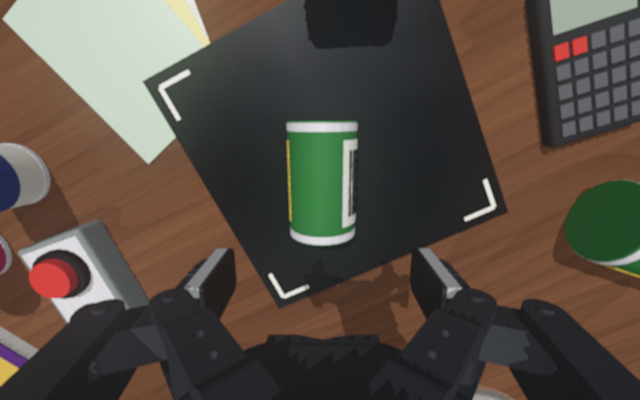

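Wrist view: tin at (322,183), centred between the fingers (235..415) and aligned with them. The barcode is on the right edge. Descending to straddle it.

Call:
play_rows(deltas=[[85, [2, -0.5, 40], [0, 0, 0]], [85, [2, -0.5, 80], [0, 0, 0]], [85, [2, -0.5, 110], [0, 0, 0]], [85, [2, -0.5, 135], [0, 0, 0]], [85, [2, -0.5, 155], [0, 0, 0]], [85, [2, -0.5, 170], [0, 0, 0]], [85, [2, -0.5, 181], [0, 0, 0]], [85, [2, -0.5, 181], [0, 0, 0]]])

```text
clock: 3.2
tcp_pos: [0.5143, -0.0062, 0.0184]
orientation: [-3.054, 0.737, 0.003]
contact_force: [0.9, -0.7, 1.1]
grip_width: 0.0851
```

Call:
play_rows(deltas=[[85, [0, -4, 0], [0, 0, 0]], [85, [0, -8, 0], [0, 0, 0]], [85, [0, -12, 0], [0, 0, 0]], [85, [0, -16, 0], [0, 0, 0]], [85, [0, -20, 0], [0, 0, 0]], [85, [0, -24, 0], [0, 0, 0]], [85, [0, -27, 0], [0, 0, 0]], [85, [0, -29, 0], [0, 0, 0]]])

```text
clock: 4.2
tcp_pos: [0.5245, 0.0123, 0.0212]
orientation: [3.041, -0.743, -0.01]
contact_force: [-17.7, -15.8, 47.6]
grip_width: 0.0848
```

```bash
python3 -c "
from h import *
p,d,c=grab('wrist','w2.png')"
```

```text
(no output)
```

View pics/w2.png

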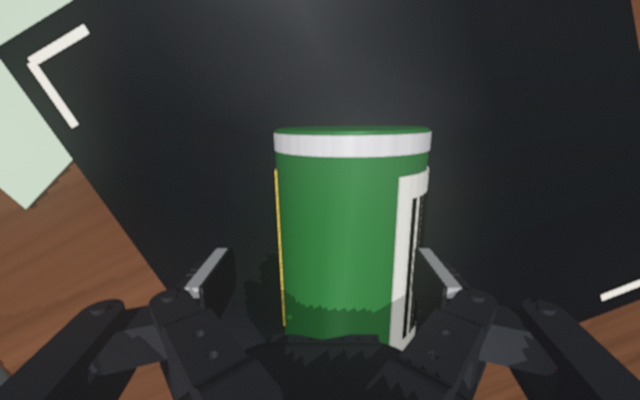

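The push jammed: 47 N upward and hardly any roll, because the rubber pad grips the flank. I'll back off and roll it from the top with the shut fingertips instead.

Call:
play_rows(deltas=[[85, [0, 2, 0], [0, 0, 0]], [85, [0, 4, 0], [0, 0, 0]], [85, [0, 4, -15], [0, 0, 0]], [85, [0, 4, -40], [0, 0, 0]], [85, [0, 4, -80], [0, 0, 0]], [0, [0, 4, -120], [0, 0, 0]], [0, [0, 4, -170], [0, 0, 0]], [0, [0, 4, -180], [0, 0, 0]]])

```text
clock: 5.25
tcp_pos: [0.5266, 0.0118, 0.2056]
orientation: [3.044, -0.742, 0.001]
contact_force: [0.6, -0.1, -0.2]
grip_width: 0.0319
```

Call:
play_rows(deltas=[[0, [0, 0, 0], [0, 0, 0]], [0, [0, 0, 0], [0, 0, 0]], [0, [0, 0, 0], [0, 0, 0]]])

```text
clock: 5.62
tcp_pos: [0.5258, 0.0118, 0.2043]
orientation: [3.044, -0.741, -0.003]
contact_force: [-0.3, 0.0, -1.0]
grip_width: 0.0002
```

```bash
cat >> h.py <<'E'
def tin(f):
    p,d,c=grab('wrist',f); P=cloud(d,c); m=(P[...,2]>.035)&(P[...,2]<.09)&(d>0)&(np.hypot(P[...,0]-.53,P[...,1]-.02)<.13)
    X=P[m];rc=cv2.minAreaRect((X[:,:2]*1000).astype(np.float32));print(m.sum(),X[:,2].max(),rc)
    h=cv2.cvtColor(p,cv2.COLOR_RGB2HSV); ce=np.array(rc[0])/1000
    b=np.radians(rc[2]); n=np.array([np.cos(b),np.sin(b)]); ax=np.array([-n[1],n[0]])
    if rc[1][0]>rc[1][1]: n,ax=ax,n
    if n[1]<0:n=-n
    w=m&(h[...,1]<70)&(h[...,2]>110)&(abs((P[...,:2]-ce)@ax)<.042)
    s=(P[w][:,:2]-ce)@n
    if len(s): print("centre",ce,"roll dir",n,"white px",len(s),"side min/max mm",np.percentile(s,[2,98])*1000)
E
python3 -c "
from h import *
tin('w3.png')
o=r.get_obs();print(o['tcp_pos'],o['orientation'],o['contact_force'],o['grip_width'])"
```

```text
7759 0.08116184368333768 ((517.2251586914062, -0.65716552734375), (77.12491607666016, 129.72305297851562), 63.19422149658203)
centre [ 0.51722516 -0.00065717] roll dir [0.45096756 0.89254034] white px 899 side min/max mm [-34.12642709 -16.49015868]
[0.52592419 0.01176181 0.20438392] [ 3.04375752e+00 -7.41322686e-01 -2.70022729e-03] [0.31746193 0.20353357 0.46629343] -3.492346809885423e-05
```

View pics/w3.png

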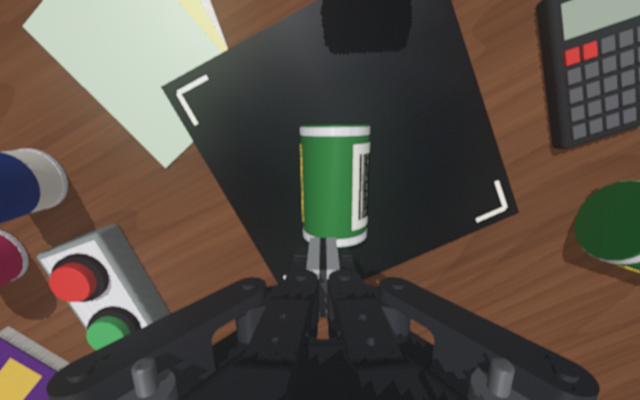

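Wrist view: shut fingertips at (322,245), tin at (335,185), panel on its right at (360,185). The edge numbers show it turned about 9°. I'll position 12 mm behind the crest for a top-rolling stroke.

```bash
python3 -c "
from h import *
to((.5118,-.0114,.084),-116.8)"
```

```text
shift [ -1.9  26.  120.6] turn [ 0.009 -0.    -0.01 ] y0 -117.3764611455863 -2.278957173551974
```

Call:
play_rows(deltas=[[0, [-2, 26, 0], [0.009, 0, -0.01]], [0, [-2, 26, 40], [0.009, 0, -0.01]], [0, [-2, 26, 80], [0.009, 0, -0.01]], [0, [-2, 26, 105], [0.009, 0, -0.01]], [0, [-2, 26, 115], [0.009, 0, -0.01]], [0, [-2, 26, 120.5], [0.009, 0, -0.01]], [0, [-2, 26, 120.5], [0.009, 0, -0.01]]])

```text
clock: 6.55
tcp_pos: [0.5121, -0.0113, 0.0845]
orientation: [-3.056, 0.728, -0.001]
contact_force: [0.6, -0.9, 0.1]
grip_width: -0.0001
```

Call:
play_rows(deltas=[[0, [0, 0, 2], [0, 0, 0]], [0, [0, 0, 4], [0, 0, 0]], [0, [0, 0, 4], [0, 0, 0]]])

```text
clock: 6.92
tcp_pos: [0.5122, -0.0113, 0.0806]
orientation: [-3.056, 0.728, -0.002]
contact_force: [-0.3, -0.4, 0.5]
grip_width: 0.0001
```

Call:
play_rows(deltas=[[0, [0, 0, 1], [0, 0, 0]], [0, [0, 0, 2], [0, 0, 0]], [0, [0, 0, 2], [0, 0, 0]]])

```text
clock: 7.3
tcp_pos: [0.5121, -0.0113, 0.0785]
orientation: [-3.056, 0.728, -0.002]
contact_force: [-0.3, 0.3, -0.2]
grip_width: 0.0003
```

Call:
play_rows(deltas=[[0, [0, 0, 1], [0, 0, 0]], [0, [0, 0, 1], [0, 0, 0]]])

```text
clock: 7.55
tcp_pos: [0.512, -0.0114, 0.0774]
orientation: [3.056, -0.728, 0.001]
contact_force: [-0.2, -0.6, 0.5]
grip_width: -0.0003
```

Call:
play_rows(deltas=[[0, [0, 0, 1], [0, 0, 0]], [0, [0, 0, 1], [0, 0, 0]]])

```text
clock: 7.8
tcp_pos: [0.5119, -0.0114, 0.0763]
orientation: [3.056, -0.728, 0.001]
contact_force: [0.0, -0.7, 0.7]
grip_width: 0.0003
```

Call:
play_rows(deltas=[[0, [0, 0, 1.2], [0, 0, 0]], [0, [0, 0, 1.2], [0, 0, 0]]])

```text
clock: 8.05
tcp_pos: [0.5118, -0.0114, 0.075]
orientation: [3.056, -0.728, 0.001]
contact_force: [-0.2, -0.6, -0.3]
grip_width: -0.0002
```

Call:
play_rows(deltas=[[0, [0, 0, 1.2], [0, 0, 0]], [0, [0, 0, 1.2], [0, 0, 0]]])

```text
clock: 8.3
tcp_pos: [0.5117, -0.0114, 0.0737]
orientation: [3.056, -0.728, 0.0]
contact_force: [-0.5, 0.4, 0.4]
grip_width: 0.0001
```

```bash
python3 -c "
from h import *
tin('w4.png')
p,d,c=grab('side'); 
B=cv2.resize(p[110:270,260:420],(440,440),interpolation=cv2.INTER_CUBIC);w=cv2.imread('pics/w4.png')
cv2.imwrite('pics/c4.png',np.hstack([cv2.resize(w[100:400,180:460],(360,440)),B[:,:,::-1]]))"
```

```text
14752 0.08080424443442974 ((517.0567016601562, -1.4176483154296875), (76.93289947509766, 129.85385131835938), 63.24039077758789)
centre [ 0.5170567  -0.00141765] roll dir [0.4502482  0.89290344] white px 1542 side min/max mm [-34.28128478 -16.50448838]
```

View pics/c4.png

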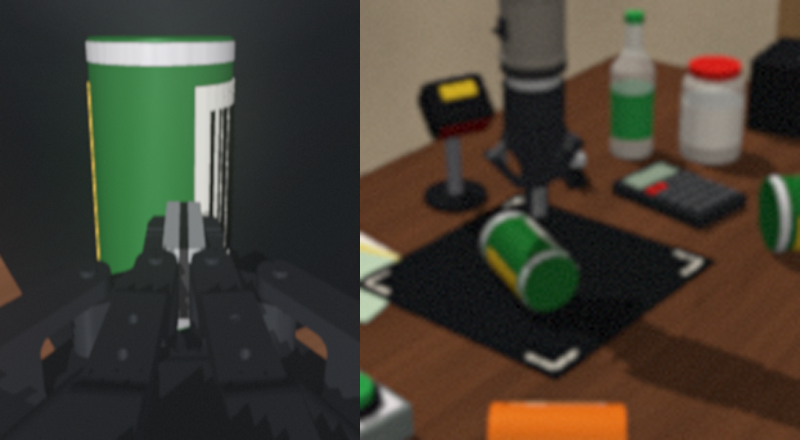

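The shut fingertips are at or just above the tin at about s=-12 mm, with no contact yet. Checking the tip position numerically from the depth.

```bash
python3 -c "
from h import *
t=r.get_obs()['tcp_pos'];print(t)
for n in('side','wrist'):
    z=np.load(n+'.npz');c=(z['K'],z['R'],z['C']);uv=proj(c,t);print(n,uv)
    P=cloud(z['d'],c);u,v=np.round(uv).astype(int)
    for dv in range(-24,25,6):
        if 0<=v+dv<400: print(dv,np.round(P[v+dv,u]*1000),z['p'][v+dv,u])
P=cloud(z['d'],c);q=z['d'];
m=(np.hypot(P[...,0]-t[0],P[...,1]-t[1])<.03)&(q<.2)&(q>0)
print(q[q>0].min())
"
```

```text
[ 0.5118125  -0.01134797  0.07378561]
side [324.18367502 194.65206626]
-24 [499.   4. 172.] [21 25 26]
-18 [504.  -2. 147.] [28 28 31]
-12 [505.  -3. 124.] [78 79 79]
-6 [ 625. -155.    2.] [44 44 44]
0 [505.  -2.  78.] [ 75 107  72]
6 [480.  30.  78.] [32 66 34]
12 [468.  46.  66.] [25 62 27]
18 [468.  47.  44.] [17 64 24]
24 [469.  46.  20.] [12 61 20]
wrist [322.17477213 233.53155155]
-24 [526. -19.  77.] [ 61 129  70]
-18 [523. -17.  77.] [ 62 130  70]
-12 [520. -15.  77.] [ 63 130  72]
-6 [516. -13.  76.] [ 61 129  70]
0 [513. -12.  77.] [ 61 129  70]
6 [522. -17. 111.] [41 46 41]
12 [521. -16. 117.] [41 48 43]
18 [522. -16. 124.] [41 46 41]
24 [521. -16. 129.] [38 44 38]
0.051570993
```

```bash
python3 -c "
from h import *
for n,u0,v0,w,hh in(('wrist',322,205,24,60),('side',324,175,14,30)):
    z=np.load(n+'.npz');c=(z['K'],z['R'],z['C']);P=cloud(z['d'],c);p=z['p']
    s=np.s_[v0:v0+hh,u0-w:u0+w+1]
    Q=P[s];m=(Q[...,2]>.085)&(z['d'][s]>0)
    print(n,m.sum(),'min z',np.sort(Q[m][:,2])[:12].round(4));k=np.argsort(Q[...,2][m])[:12];print(Q[m][k].round(3))
"
```

```text
wrist 1119 min z [0.1067 0.1068 0.1068 0.1069 0.1069 0.1069 0.1071 0.1071 0.1071 0.1071
 0.1072 0.1072]
[[ 0.521 -0.016  0.107]
 [ 0.52  -0.019  0.107]
 [ 0.523 -0.013  0.107]
 [ 0.523 -0.013  0.107]
 [ 0.521 -0.018  0.107]
 [ 0.52  -0.018  0.107]
 [ 0.522 -0.015  0.107]
 [ 0.524 -0.011  0.107]
 [ 0.521 -0.017  0.107]
 [ 0.522 -0.014  0.107]
 [ 0.518 -0.021  0.107]
 [ 0.519 -0.022  0.107]]
side 130 min z [0.1016 0.1046 0.1055 0.1062 0.107  0.1074 0.1077 0.1078 0.1101 0.1103
 0.1107 0.1117]
[[ 0.512 -0.006  0.102]
 [ 0.516 -0.005  0.105]
 [ 0.501 -0.014  0.106]
 [ 0.511 -0.005  0.106]
 [ 0.502 -0.009  0.107]
 [ 0.502  0.001  0.107]
 [ 0.506 -0.004  0.108]
 [ 0.504 -0.006  0.108]
 [ 0.516 -0.001  0.11 ]
 [ 0.501 -0.02   0.11 ]
 [ 0.499 -0.012  0.111]
 [ 0.503 -0.006  0.112]]
```

Both cameras put the real fingertips about 32 mm behind the reported TCP, which explains both the jam and the missing contact. Continuing down to an expected contact at TCP z ≈ 0.046.

Call:
play_rows(deltas=[[0, [0, 0, 12], [0, 0, 0]], [0, [0, 0, 20], [0, 0, 0]], [0, [0, 0, 23], [0, 0, 0]], [0, [0, 0, 24], [0, 0, 0]], [0, [0, 0, 24], [0, 0, 0]]])

```text
clock: 9.02
tcp_pos: [0.5119, -0.0113, 0.0498]
orientation: [3.056, -0.728, 0.001]
contact_force: [1.0, -1.0, -0.1]
grip_width: -0.0001
```

Call:
play_rows(deltas=[[0, [0, 0, 1], [0, 0, 0]], [0, [0, 0, 1.5], [0, 0, 0]]])

```text
clock: 9.28
tcp_pos: [0.5124, -0.0112, 0.049]
orientation: [-3.056, 0.728, -0.002]
contact_force: [-1.9, 0.0, 8.4]
grip_width: 0.0002
```

Call:
play_rows(deltas=[[0, [0, 0, 1], [0, 0, 0]], [0, [0, 0, 1], [0, 0, 0]]])

```text
clock: 9.52
tcp_pos: [0.5127, -0.0108, 0.049]
orientation: [-3.056, 0.728, -0.003]
contact_force: [-4.4, 1.3, 9.3]
grip_width: -0.0003
```

Call:
play_rows(deltas=[[0, [0, -4, 0.8], [0, 0, 0]], [0, [0, -10, 0.6], [0, 0, 0]], [0, [0, -16, 0.5], [0, 0, 0]], [0, [0, -22, 0.5], [0, 0, 0]]])

```text
clock: 10.02
tcp_pos: [0.523, 0.0097, 0.0496]
orientation: [-3.055, 0.727, -0.004]
contact_force: [-2.7, 1.6, 9.0]
grip_width: 0.0001
```

```bash
python3 -c "
from h import *
tin('w5.png')"
```

```text
17157 0.08992292917948488 ((527.3859252929688, 6.852394104003906), (75.90019226074219, 119.05955505371094), 63.26934051513672)
centre [0.52738593 0.00685239] roll dir [0.44979699 0.89313083] white px 3646 side min/max mm [-33.00522754  -1.50117881]
```

Rolling works at about 9 N. Continuing the stroke.

Call:
play_rows(deltas=[[0, [0, -4, 0.8], [0, 0, 0]], [0, [0, -10, 0.8], [0, 0, 0]], [0, [0, -16, 1.0], [0, 0, 0]], [0, [0, -22, 1.4], [0, 0, 0]], [0, [0, -26, 1.8], [0, 0, 0]]])

```text
clock: 10.7
tcp_pos: [0.5358, 0.0349, 0.0487]
orientation: [-3.054, 0.724, -0.007]
contact_force: [-1.9, 2.1, 6.2]
grip_width: 0.0
```

Call:
play_rows(deltas=[[0, [0, 0, -6], [0, 0, 0]], [0, [0, 0, -30], [0, 0, 0]], [0, [0, 0, -60], [0, 0, 0]], [0, [0, 0, -60], [0, 0, 0]]])

```text
clock: 11.2
tcp_pos: [0.5373, 0.0347, 0.1111]
orientation: [-3.053, 0.725, -0.014]
contact_force: [0.8, -0.9, -0.6]
grip_width: 0.0001
```

```bash
python3 -c "
from h import *
tin('w6.png')"
```

```text
11643 0.08165253071420586 ((530.5447998046875, 22.755725860595703), (75.07670593261719, 127.86271667480469), 62.640262603759766)
centre [0.5305448  0.02275573] roll dir [0.45957579 0.88813856] white px 4188 side min/max mm [-35.3432709    7.68265948]
```

View pics/w6.png

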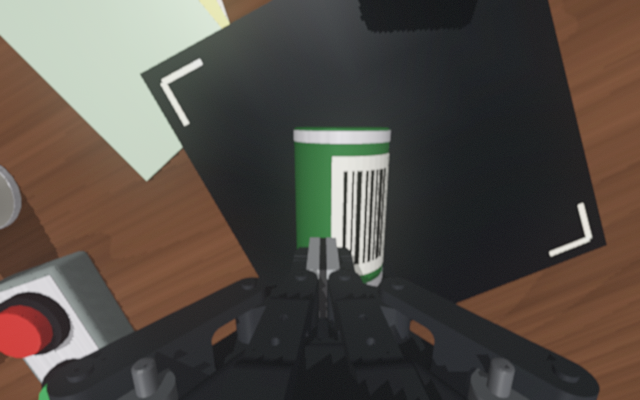

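Wrist view: the barcode panel now covers 333–388 px of the tin (295–390), so about 26° is left. Second stroke: start at s=-8.5 mm with about 34 mm of hand travel.

```bash
python3 -c "
from h import *
to((.5266,.0153,.051),-117.3)"
```

```text
shift [-0.2 21.7 58.6] turn [-0.005 -0.005  0.01 ] y0 -116.70629998131481 -2.3440077505186308
```

Call:
play_rows(deltas=[[0, [0, 12, 0], [-0.005, -0.005, 0.01]], [0, [0, 21.7, 0], [-0.005, -0.005, 0.01]], [0, [0, 21.7, 30], [-0.005, -0.005, 0.01]], [0, [0, 21.7, 50], [-0.005, -0.005, 0.01]], [0, [0, 21.7, 57], [-0.005, -0.005, 0.01]], [0, [0, 21.7, 59], [-0.005, -0.005, 0.01]], [0, [0, 21.7, 60], [-0.005, -0.005, 0.01]]])

```text
clock: 12.12
tcp_pos: [0.5273, 0.0151, 0.0501]
orientation: [3.053, -0.741, 0.002]
contact_force: [-0.2, -1.2, 0.1]
grip_width: 0.0002
```

Call:
play_rows(deltas=[[0, [0, 0, 1], [0, 0, 0]], [0, [0, 0, 1], [0, 0, 0]]])

```text
clock: 12.38
tcp_pos: [0.5278, 0.0152, 0.0497]
orientation: [-3.053, 0.741, -0.004]
contact_force: [-0.4, -0.0, 2.4]
grip_width: -0.0001
```

Call:
play_rows(deltas=[[0, [0, 0, 1.2], [0, 0, 0]], [0, [0, -5, 1.2], [0, 0, 0]], [0, [0, -11, 1], [0, 0, 0]], [0, [0, -17, 1], [0, 0, 0]], [0, [0, -23, 1], [0, 0, 0]], [0, [0, -29, 1.2], [0, 0, 0]], [0, [0, -33, 1.2], [0, 0, 0]], [0, [0, -34, 1], [0, 0, 0]]])

```text
clock: 13.38
tcp_pos: [0.5437, 0.0464, 0.0493]
orientation: [-3.052, 0.739, -0.005]
contact_force: [-0.9, 0.6, 4.9]
grip_width: 0.0
```

Call:
play_rows(deltas=[[0, [0, 0, -6], [0, 0, 0]], [0, [0, 0, -30], [0, 0, 0]], [0, [0, 0, -80], [0, 0, 0]], [0, [0, 0, -110], [0, 0, 0]], [0, [0, 0, -110], [0, 0, 0]]])

```text
clock: 14.0
tcp_pos: [0.5452, 0.0463, 0.1621]
orientation: [-3.05, 0.74, -0.013]
contact_force: [-0.3, -0.5, -0.7]
grip_width: 0.0001
```

```bash
python3 -c "
from h import *
tin('w7.png')"
```

```text
8875 0.08166174024548434 ((537.3251953125, 38.33873748779297), (75.5926284790039, 129.72518920898438), 62.318763732910156)
centre [0.5373252  0.03833874] roll dir [0.46455206 0.88554581] white px 4132 side min/max mm [-26.4521023   23.68743226]
```

View pics/w7.png

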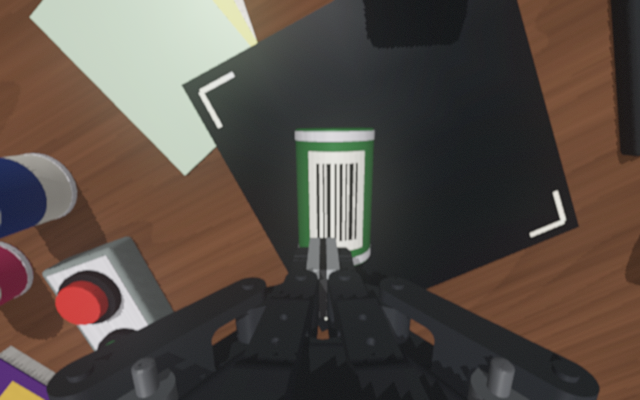

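Wrist view: the panel is centred on the tin (308–365 of 296–374), edges at -26/+24 mm, so barcode up to within about 2°. Moving above the green button.

```bash
python3 -c "
from h import *
to((.4755,.3415,.2),-117)"
```

```text
shift [-196.  -231.4  -39.9] turn [-0.003 -0.005 -0.005] y0 -117.26610755720237 -2.3497033019091793
```

Call:
play_rows(deltas=[[0, [0, 0, -40], [0, 0, 0]], [0, [-33, -39, -50], [0, 0, 0]], [0, [-66, -78, -50], [0, 0, 0]], [0, [-100, -117, -50], [0, 0, 0]], [0, [-133, -156, -50], [0, 0, 0]], [0, [-166, -195, -50], [0, 0, 0]], [0, [-196, -231.4, -40], [-0.003, -0.005, -0.005]], [0, [-196, -231.4, -40], [-0.003, -0.005, -0.005]]])

```text
clock: 15.05
tcp_pos: [0.4722, 0.3452, 0.1977]
orientation: [3.056, -0.722, -0.007]
contact_force: [0.3, -0.3, 1.2]
grip_width: 0.0003
```

```bash
python3 -c "
from h import *
p,d,c=grab('wrist','w8.png');q,e,f=grab('top','t8.png')
for a,b,k in((p,d,c),(q,e,f)):
    P=cloud(b,k);h=cv2.cvtColor(a,cv2.COLOR_RGB2HSV)
    m=(h[...,0]>45)&(h[...,0]<90)&(h[...,1]>120)&(P[...,2]>.055)&(P[...,2]<.075)&(b>0)&(np.hypot(P[...,0]-.4755,P[...,1]-.3415)<.06)
    X=P[m];print(m.sum(),X.mean(0) if len(X) else 0, cv2.minEnclosingCircle((X[:,:2]*1000).astype(np.float32)) if len(X) else 0)
to((.4755,.3415,.04),-117)
"
```

```text
0 0 0
0 0 0
shift [  0.5  -1.4 158.4] turn [0.003 0.001 0.001] y0 -116.93066367405888 -2.915994817914447
```

View pics/w8.png

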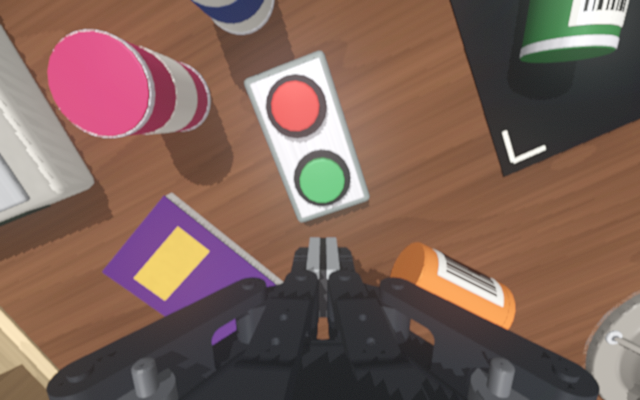

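Wrist view: green button at (322,180), red at (296,106). Casting the green centre onto z = 0.064.

```bash
python3 -c "
from h import *
z=np.load('wrist.npz');c=(z['K'],z['R'],z['C']);h=cv2.cvtColor(z['p'],cv2.COLOR_RGB2HSV)
v,u=np.indices(h.shape[:2]);m=(h[...,0]>45)&(h[...,0]<90)&(h[...,1]>70)&(abs(u-322)<35)&(abs(v-180)<35)
g=(u[m].mean(),v[m].mean());X=ray(c,g,.064);print(m.sum(),g,X,np.median(z['d'][m]),np.median(cloud(z['d'],c)[m],0))
to((X[0],X[1],.045),-117)
"
```

```text
1618 (np.float64(321.6433868974042), np.float64(180.1266996291718)) [0.47828178 0.34282915 0.064     ] 0.3111266 [0.47832587 0.34281836 0.06382365]
shift [  2.3  -3.8 153.4] turn [0.003 0.001 0.001] y0 -116.93066367405888 -2.915994817914447
```

Joint 7 is close to its limit (-2.916), so I'll turn the tool back 0.4 rad while descending.

Call:
play_rows(deltas=[[0, [2, -4, 20], [0.003, 0, -0.13]], [0, [2, -4, 60], [0.003, 0, -0.26]], [0, [2, -4, 100], [0.003, 0, -0.4]], [0, [2, -4, 130], [0.003, 0, -0.4]], [0, [2, -4, 148], [0.003, 0, -0.4]], [0, [2, -4, 155], [0.003, 0, -0.4]], [0, [2, -4, 155], [0.003, 0, -0.4]]])

```text
clock: 16.02
tcp_pos: [0.4785, 0.343, 0.0437]
orientation: [-3.139, 0.111, 0.002]
contact_force: [-0.6, 0.2, 0.1]
grip_width: 0.0002
```

Call:
play_rows(deltas=[[0, [0, 0, 6], [0, 0, 0]], [0, [0, 0, 10], [0, 0, 0]], [0, [0, 0, 10], [0, 0, 0]]])

```text
clock: 16.4
tcp_pos: [0.4788, 0.3432, 0.034]
orientation: [-3.139, 0.111, 0.001]
contact_force: [0.8, -0.0, 1.4]
grip_width: 0.0002
```

Call:
play_rows(deltas=[[0, [0, 0, 3], [0, 0, 0]], [0, [0, 0, 6], [0, 0, 0]], [0, [0, 0, 8], [0, 0, 0]], [0, [0, 0, 9], [0, 0, 0]], [0, [0, 0, 9], [0, 0, 0]], [0, [0, 0, 9], [0, 0, 0]]])

```text
clock: 17.15
tcp_pos: [0.479, 0.3433, 0.0265]
orientation: [-3.139, 0.111, -0.0]
contact_force: [-4.2, -2.5, 17.9]
grip_width: -0.0002
```

The button bottomed at 17.9 N, against 5 N for full travel, and the hand stalled. Releasing, retreating and checking.

Call:
play_rows(deltas=[[0, [0, 0, 0.5], [0, 0, 0]], [0, [0, 0, -10], [0, 0, 0]], [0, [0, 0, -50], [0, 0, 0]], [0, [0, 0, -100], [0, 0, 0]], [0, [0, 0, -160], [0, 0, 0]], [0, [0, 0, -170], [0, 0, 0]], [0, [0, 0, -170], [0, 0, 0]], [0, [0, 0, -170], [0, 0, 0]]])

```text
clock: 18.15
tcp_pos: [0.4781, 0.3423, 0.1946]
orientation: [3.138, -0.111, -0.004]
contact_force: [-0.4, -0.1, -0.9]
grip_width: 0.0002
```

```bash
python3 -c "
from h import *
p,d,c=grab('wrist','w9.png');q,e,f=grab('top','t9.png')
h=cv2.cvtColor(p,cv2.COLOR_RGB2HSV);P=cloud(d,c);m=(h[...,0]>45)&(h[...,0]<90)&(h[...,1]>70)&(np.hypot(P[...,0]-.478,P[...,1]-.343)<.02);print('green top z',m.sum(),np.median(P[m],0))
m=((h[...,0]<8)|(h[...,0]>172))&(h[...,1]>90)&(np.hypot(P[...,0]-.555,P[...,1]-.332)<.02);print('red',m.sum(),np.median(P[m],0) if m.any() else 0)
A=cv2.resize(q[60:310,90:550],(800,435),interpolation=cv2.INTER_CUBIC);cv2.imwrite('pics/c9.png',A[:,:,::-1])
print(r.get_obs()['tcp_pos'],r.get_obs()['contact_force'])
"
```

```text
green top z 1112 [0.47830378 0.34294118 0.063955  ]
red 1375 [0.55530221 0.33213149 0.06394916]
[0.4781304  0.34240637 0.19460316] [-0.18795707  0.14096054  0.99445572]
```

View pics/c9.png

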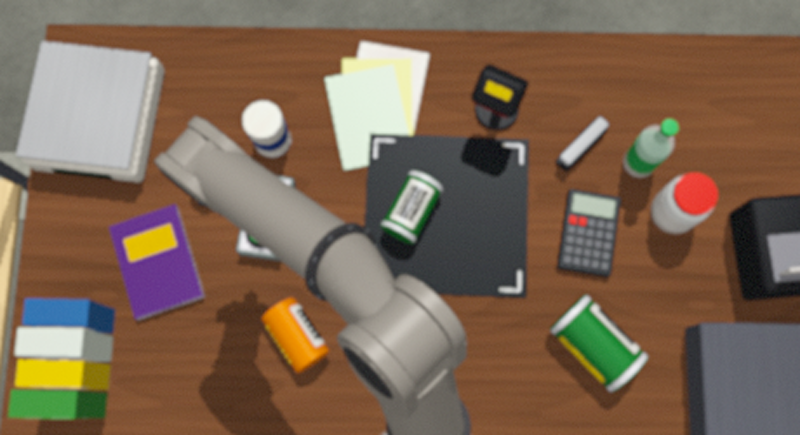

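The tin (410,207) lies barcode-up on the mat, both button tops are back at 0.064 m, and nothing else has visibly moved. Handing in.

```bash
python3 -c "
from bench import r
print(r.hand_in())"
```

```text
the job is handed in; nothing more can be done
None
```

I rolled the green tin until its barcode faced up, pressed the green button once, and handed the job in at about 18 s. No verdict was reported.

**Rolling:** My first try, pushing the tin from the side with the open jaws, jammed at about 48 N upward and turned it only about 9°. Depth readings from two cameras then put the real fingertips about 30 mm behind the reported TCP. I corrected for that and rolled the tin from the top with the shut fingertips, in two light strokes of 9 N or less.

**Last checks:**
- **Barcode:** it faces up to within about 2°. The panel edges measured -26 and +24 mm from the tin's centre line.
- **Tin position:** it lies on the mat at about (0.537, 0.038) m, and the final top view still shows it barcode-up.
- **Green button:** it bottomed at 17.9 N, against the 5 N that full travel takes, over about 7.5 mm of hand movement. I had no direct reading of the button's travel.
- **Both buttons:** the tops are back up at 0.064 m.
- **Other things:** nothing else had visibly moved in the final top view, though the arm hid the pink tin and most of the control box there.
- **Arm:** it is clear of everything.

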